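# Torque the end nut of a chromatography column with a click wrench

## Robot

A 7-joint arm with a two-finger parallel gripper is mounted at the origin on the work surface. World frame = base frame: x ahead of the robot, y to its left, z up, the work surface at z = 0. Lengths are in m, angles in rad, forces in N, time in s.
With the tool pointing down it reaches from about 0.35 to 0.775 m from the base axis. Payload 3.1 kg.
Tool frame: the origin (TCP) lies at the very end of the fingers, on their centre line; the grasp point (between the pads) lies 19 mm behind it; z points along the fingers, y is the direction in which the jaws open and shut (so a half turn about z gives the same grasp; the last joint's range is limited). The gripper opens to 85 mm and grips with 20 to 120 N. Pads are 22 mm wide; open, the fingers measure 114 mm over their backs; the gripper's body (76 mm by 85 mm) begins 54 mm behind the grasp point. The pads swing forward as they close: fully open they stand 13 mm farther back than shut.
Start: joints at [1.218, 0.311, 0.014, 1.512, -0.004, 1.319, -0.027], TCP at [0.168, -0.524, 0.231] pointing down, gripper open.
Joint ranges: [-2.7, 2.7], [-0.3, 1.91], [-1.27, 1.3], [0.12, 2.57], [-1.44, 4.58], [0.2, 2.03], [-3.05, 3.05]. Speed limits (rad/s): [2.79, 2.79, 3.14, 3.14, 3.14, 3.14, 3.14].

## Interface

Orientations are given as a unit quaternion [w, x, y, z].
In Python, from plant import env gives the robot as it stands. Calls block until the motion is done:
- env.movep(position, orientation): joint-space move of the TCP to a pose.
- env.move_straight(position, v=0.15, rot=None): straight line of the TCP; rot=None keeps the orientation; v is the mean speed in m/s.
- env.set_joints(angles): joint-space move.
- env.gripper_to(opening, grip_force=None): finger opening in m; grip_force is the grip in N (None keeps the last); returns when the fingers have stopped.
- env.hold(seconds).
- env.solve_ik(position, orientation): joint angles nearest the present ones, or None.
- env.get_obs(): the state.
- env.get_image(name): name is "scene" or "top" or "wrist"; returns the picture (480x640x3 uint8, blue, green, red); there is no depth.
- env.camera_params(name): a dict with "mtx" (3x3 intrinsics, pixels), "extrinsics" (4x4, takes a point from camera to world coordinates). Camera axes: x right, y down, z forward; pixel columns grow to the right and rows downward; lengths in m; the calibration is good to about 2 mm. A picture is of the moment at which its call begins: read the wrist's pose just before it. camera_params takes no time and is no camera call; for the wrist camera it gives the pose at the moment of the call.
A pose or a line that the arm cannot do raises env.MotionError and nothing moves.
- env.sign_off(): hands the job in, once; it reports no verdict.
The state is a dict: "time_s": time; "q": joint angles; "dq": joint speeds; "joint_efforts": joint torques, N m; "ee_pos": TCP position; "tool_rot": TCP orientation; "ft_force": force on the tool from outside, world axes, zero at the start; "ft_torque": the same for the moment, N m; "width": finger opening in m.
Only numpy, scipy, OpenCV 4.12 (cv2) and the standard library are available. Lean on these libraries where they do the work, as an engineer would, in place of code of your own. Each camera call takes 0.05 s, during which the arm holds its last target.

## Task

Tighten the end nut of the column in the stand with the click wrench that is already on it. First get ready: stand the blue-capped bottle that is in the wrench's way in the free place of the white tray, set down gently and upright, and push the red plate so that the counter-hold fork is fully home on the column's flats. Then push the wrench handle clockwise (seen from above) until it breaks over with a click, stop at once so that the nut is not over-tightened, and let go of the handle; leave the other things where they are.

Things in the scene. Friction and masses are not known exactly. Their poses are not given: they have to be found in the camera images.
- nut_axis (a point): the brass hex end nut with the wrench's round dark clutch head on it (56 mm across, top 117 mm above the bench, a small plug above it to 137 mm); this point lies on the vertical turning axis, at the height of the handle (105 mm above the bench). Its axes turn with the nut.
- wrench_grip (a point): middle of the wrench's blue rubber grip with black rings, 190 mm from the turning axis, 105 mm above the bench; x points outward along the level handle. Grip 26 mm thick from 135 to 252 mm out (red end cap), then steel shank, then clutch housing 30 mm wide. It swings level about the nut axis; tightening is clockwise seen from above; no ratchet. Push it sideways at the grip with shut fingers.
- nut (a joint): angle by which the nut has been turned on the column, rad, growing clockwise seen from above; starts at 0.15 to 0.5 and stays where it is left. Turning it takes about 5.5 N at the grip, growing to about 11 N (2.1 N m) near 0.8 rad, where the wrench clicks.
- click (a joint): break-over of the handle against its clutch head, rad: 0 at rest. At the click the push falls from about 11 N to 5 N while the handle gives way by up to 0.12 rad (23 mm at the grip); then it is solid again and further pushing over-tightens the nut. Springs back to 0 when let go.
- fork_plate (a point): centre of the robot-side face of the red push plate of the counter-hold fork: upright plate 40 mm wide, 10 mm thick, top 100 mm above the bench, free above 42 mm; this point is 75 mm above the bench. x (of the stand) points from the plate to the column: push it that way, about 4 N while moving slowly.
- fork (a joint): travel of the fork, m: 0 out, 0.050 fully home against its stop, where its prongs hold the two flats of the column's foot. It stays where it is left. Until it is home the column turns loosely with the wrench and the wrench cannot click.
- station: aluminium column stand fixed to the bench, plate 225 x 130 mm, 15 mm high; origin on the bench below the nut axis, x points from the red plate to the column
- bottle_mid (a point): white plastic bottle with a blue cap, standing in the way of the wrench handle: 61 mm diameter, 136 mm tall, about 280 g; this point is its centre, 68 mm above its foot. The cap (38 mm diameter, 30 mm tall) is its top, so grasp 50 to 55 mm above this point.
- tray: white open bottle tray fixed to the bench, 250 mm along its x, 86 mm along its y, walls 4 mm thick and 32 mm high, floor 4 mm thick; origin at the centre of its underside. It holds three bottles in a row along its x, 80 mm apart.
- free_place (a point): centre of the free place in the tray, on a thin grey drip mat on the tray's floor, 5 mm above the bench: stand the blue-capped bottle here. The other places are 80 mm away along the tray's x.
- bottle_red_mid (a point): white bottle with a red cap standing in the tray, same shape as the blue-capped one; its centre
- bottle_grey_mid (a point): white bottle with a grey cap and yellow band standing in the tray, same shape; its centre
- amber_mid (a point): amber glass bottle with a white cap beside the wrench's arc, 50 mm diameter, 112 mm tall; its centre
- tin: low round aluminium tin with a green spot, 54 mm diameter, 22 mm high, near the handle; origin under it
- spare_column: spare steel column lying behind the stand, 156 mm long, 32 mm thick; origin under its middle, x along it
- spanner: small steel spanner lying beside the stand, 140 mm long; x along it
- vial_rack: blue rack of vials on the left, 150 x 85 mm, 46 mm high; origin under its centre
There are look-alikes about, which are no part of the job. What is shaped like the part that bears bottle_mid but brown or turquoise is not meant.

How it is judged:
By the outcome, as a careful person would: the job done as asked, in the order asked, and still so for the second after the job is handed in, with the robot touching nothing.
It also fails if it takes over 72 s, if anything falls off the work surface, if the arm or the gripper's body presses on something with over 40 N, if the wrist force passes 120 N, or if a joint passes its speed limit or range.

## Working session

There is one attempt and no reset: what is moved stays moved. The work goes in short steps, each a Python script; the robot and the scene stay as the last script left them, time stands still between calls to the robot, and variables do not carry over. Pictures are saved under pics/ and viewed, and the job is handed in when it is done.

```bash
ls; mkdir -p pics; python3 - <<'E'
from plant import env
import cv2,numpy as np
for n in ["scene","top"]:
    cv2.imwrite(f"pics/{n}0.png",env.get_image(n))
    p=env.camera_params(n);print(n,np.round(p["mtx"],1).tolist(),np.round(p["extrinsics"],3).tolist())
o=env.get_obs();print(o["time_s"],o["ee_pos"],o["tool_rot"],o["width"])
E
```

```text
pics
scene [[517.4, 0.0, 318.9], [0.0, 517.4, 237.8], [0.0, 0.0, 1.0]] [[0.786, 0.382, -0.485, 1.012], [0.618, -0.489, 0.616, -0.597], [-0.002, -0.784, -0.621, 0.73], [0.0, 0.0, 0.0, 1.0]]
top [[495.2, 0.0, 318.1], [0.0, 495.2, 240.4], [0.0, 0.0, 1.0]] [[-0.006, -0.996, 0.088, 0.434], [-1.0, 0.004, -0.026, 0.033], [0.025, -0.088, -0.996, 1.04], [0.0, 0.0, 0.0, 1.0]]
0.1 [ 0.16800318 -0.52300208  0.23030902] [-1.07284961e-03  9.87944634e-01  1.54803749e-01 -2.18276617e-04] 0.08535262936326703
```

View pics/scene0.png

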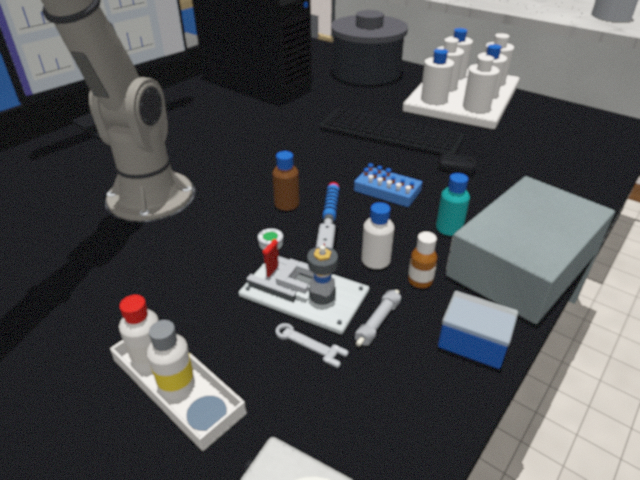

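View pics/top0.png

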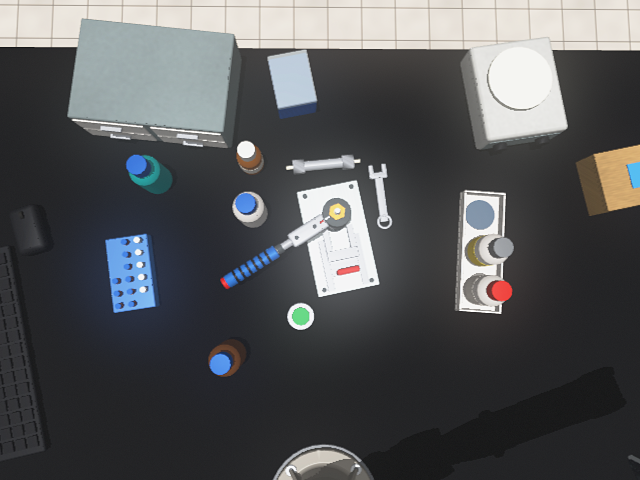

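```bash
cat > h.py <<'E'
import cv2,numpy as np
from plant import env
def ray(name,u,v,z,P=None):
    p=P or env.camera_params(name);K=np.array(p["mtx"]);E=np.array(p["extrinsics"])
    d=E[:3,:3]@np.linalg.solve(K,[u,v,1.]);c=E[:3,3]
    return c+d*(z-c[2])/d[2]
def proj(name,X,P=None):
    p=P or env.camera_params(name);K=np.array(p["mtx"]);E=np.array(p["extrinsics"])
    q=K@(E[:3,:3].T@(np.array(X)-E[:3,3]));return q[:2]/q[2]
def crop(src,dst,x,y,w,h,s):
    im=cv2.imread(src) if isinstance(src,str) else src
    c=cv2.resize(im[y:y+h,x:x+w],None,fx=s,fy=s,interpolation=cv2.INTER_CUBIC)
    cv2.imwrite(dst,c)
E
python3 - <<'E'
from h import *
crop("pics/top0.png","pics/t1.png",205,130,200,150,4)
crop("pics/top0.png","pics/t2.png",440,180,80,140,4)
crop("pics/scene0.png","pics/s1.png",220,170,200,150,4)
E
```

```text
(no output)
```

View pics/t1.png

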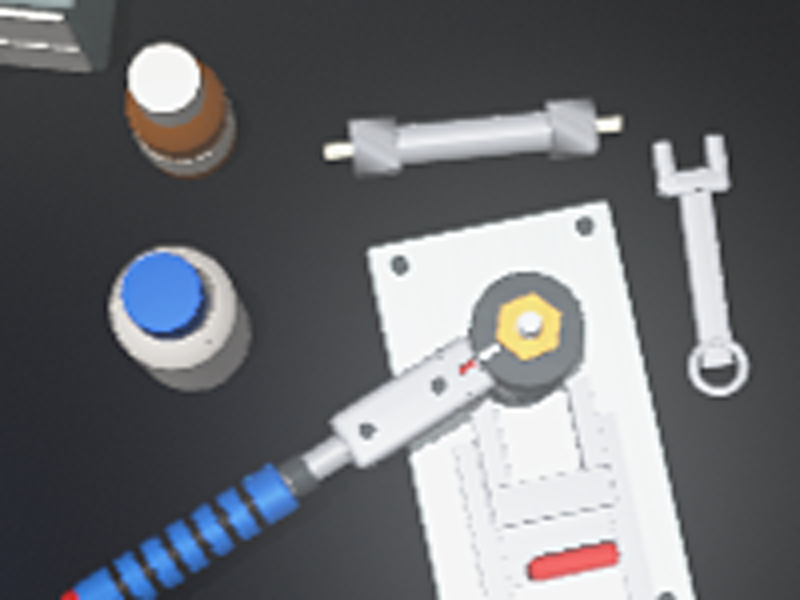

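View pics/t2.png

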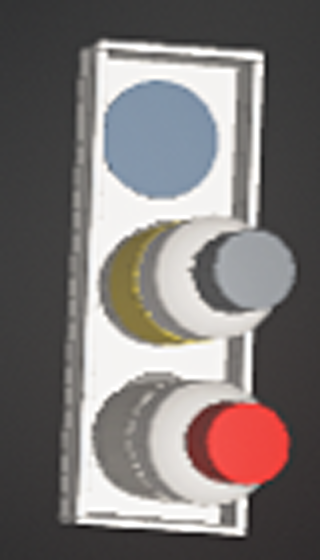

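View pics/s1.png

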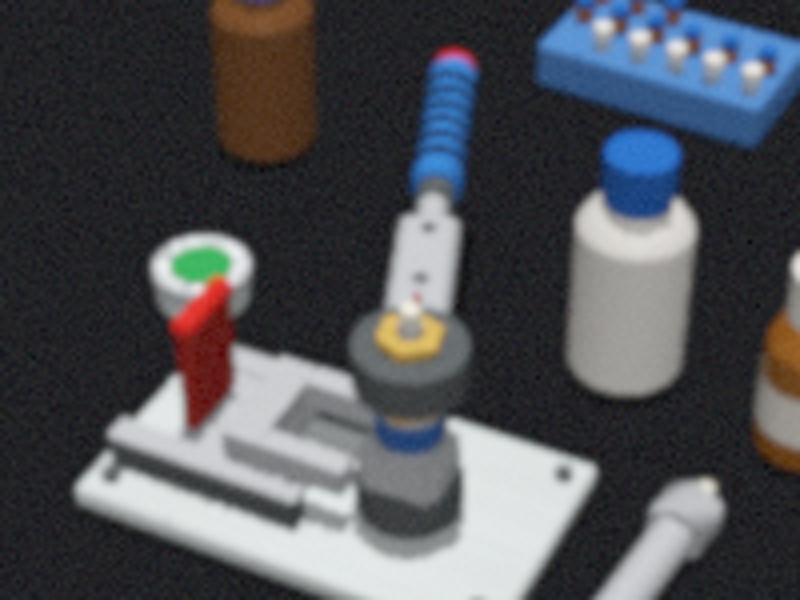

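```bash
python3 - <<'E'
from h import *
T=lambda x,y,z,ox=205,oy=130: ray("top",ox+(x+.5)/4-.5,oy+(y+.5)/4-.5,z)
S=lambda x,y,z: ray("scene",220+(x+.5)/4-.5,170+(y+.5)/4-.5,z)
r=lambda n,a: print(n,np.round(a,4))
cap=T(163,294,.136);r("cap",cap);r("capS",S(641,152,.136));r("foot chk top px",proj("top",[cap[0],cap[1],0]))
nut=T(530,322,.137);r("nutplug",nut);r("head",T(527,332,.117));r("nutS",S(409,308,.137))
r("plateL",T(531,572,.1));r("plateR",T(617,556,.1));r("plate mid",T(573,561,.1))
r("plateS",S(202,302,.1))
mat=T(160,139,.005,440,180);r("mat",mat)
r("grey",T(254,270,.14,440,180));r("red",T(239,443,.14,440,180))
for c in [(95,42),(265,50),(248,532),(68,520)]: r("tray corner",T(*c,.032,440,180))
r("endcap",ray("top",225,283,.105));r("grip far",T(275,490,.105))
for c in [(368,248),(607,202)]: r("station corner",T(*c,.015))
r("endS",S(455,52,.11)); r("amber",T(164,78,.112))
r("tin",ray("top",301,316,.022)); r("brown",ray("top",221,363,.136))
E
```

```text
cap [0.5827 0.1429 0.136 ]
capS [0.5837 0.1435 0.136 ]
foot chk top px [253.1722 213.6215]
nutplug [ 0.5693 -0.0257  0.137 ]
head [ 0.5675 -0.0256  0.117 ]
nutS [ 0.5687 -0.0256  0.137 ]
plateL [ 0.4552 -0.0275  0.1   ]
plateR [ 0.4625 -0.0685  0.1   ]
plate mid [ 0.4603 -0.0475  0.1   ]
plateS [ 0.4597 -0.0478  0.1   ]
mat [ 0.5793 -0.3375  0.005 ]
grey [ 0.4995 -0.3307  0.14  ]
red [ 0.4204 -0.3207  0.14  ]
tray corner [ 0.6264 -0.2956  0.032 ]
tray corner [ 0.6221 -0.3846  0.032 ]
tray corner [ 0.3736 -0.366   0.032 ]
tray corner [ 0.3804 -0.2739  0.032 ]
endcap [0.4368 0.1837 0.105 ]
grip far [0.4943 0.0934 0.105 ]
station corner [0.6268 0.0509 0.015 ]
station corner [ 0.6512 -0.0748  0.015 ]
endS [0.4304 0.1939 0.11  ]
amber [0.6907 0.1461 0.112 ]
tin [0.3693 0.0424 0.022 ]
brown [0.2945 0.1843 0.136 ]
```

The cameras agree to about 1 mm. Blue-capped candidates in the scene view:
- white at (377,237)
- brown at (286,182)
- turquoise at (453,205)
- the distant rack at about (460,70)

The white one at (377,237), confirmed in the enlarged crop, is the bottle meant: it is white and stands on the clockwise side of the handle. I'll pick that one.

```bash
cat >> h.py <<'E'
def Q(a): # jaw direction angle: (sin2a,-cos2a)
    return [0,float(np.cos(a)),float(np.sin(a)),0]
def st(m=""):
    o=env.get_obs();print(m,"t",round(o["time_s"],2),"p",np.round(o["ee_pos"],4),"F",np.round(o["ft_force"],1),"w",round(o["width"],4));return o
E
python3 - <<'E'
from h import *
B=[.583,.143]
M=[.5795,-.337]
for p,a in [((*B,.104),0),((*B,.3),0),((*M,.3),-.044),((*M,.11),-.044)]:
    print(env.solve_ik(p,Q(a)))
env.movep([*B,.22],Q(0)); st("hover")
env.move_straight([*B,.103],v=.12); st("down")
cv2.imwrite("pics/w1.png",env.get_image("wrist"))
cv2.imwrite("pics/s2.png",env.get_image("scene"))
E
```

```text
[ 0.26441131  0.65160478 -0.82551755  1.52426985  0.50126557  1.18762498
 -2.21964494]
[ 0.29966439  0.55841911 -0.98671531  1.19986283  0.45813993  1.60592169
 -2.16254966]
[ 0.57445699  0.56779751 -0.14284891  0.96819899  0.07669416  1.61011203
 -1.20198982]
[ 0.57602861  0.64273618 -0.12437139  1.30873593  0.08002022  1.19493242
 -1.21193422]
hover t 2.87 p [0.5834 0.1417 0.2198] F [-0.   0.3  0. ] w 0.0856
down t 3.99 p [0.5837 0.1435 0.104 ] F [-0.3 -0.9  1.2] w 0.0853
```

View pics/w1.png

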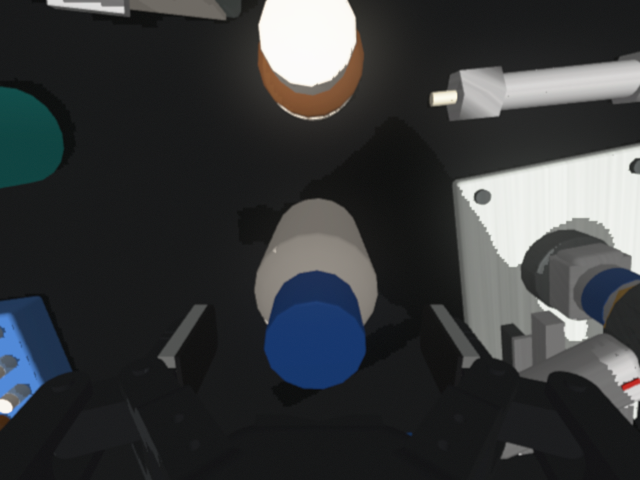

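View pics/s2.png

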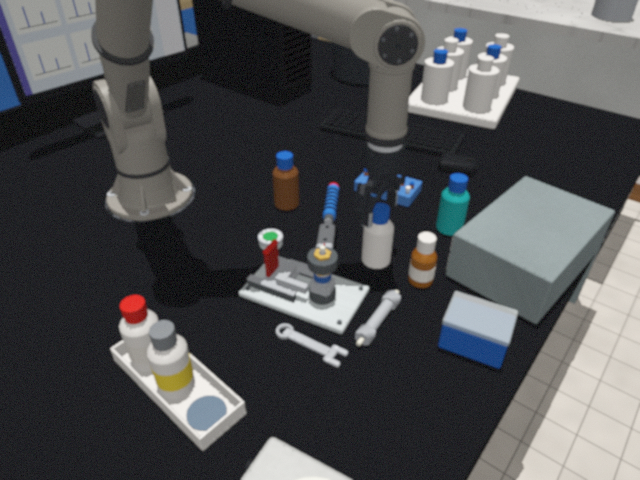

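The wrist view shows the blue cap at (315,330), centred between the pads (about 190 and 450) with nothing in their way. Gripping it now.

```bash
python3 - <<'E'
from h import *
env.gripper_to(.03,grip_force=40); o=st("grip"); 
env.move_straight([.583,.143,.13],v=.06); st("lift"); 
env.move_straight([.583,.143,.28],v=.15); o=st("up")
cv2.imwrite("pics/s3.png",env.get_image("scene"))
cv2.imwrite("pics/w3.png",env.get_image("wrist"))
E
```

```text
grip t 4.59 p [0.5831 0.1434 0.1033] F [-0.8  0.6  1.3] w 0.0371
lift t 5.19 p [0.583  0.1429 0.1301] F [ 0.2  0.5 -3. ] w 0.0373
up t 6.34 p [0.5825 0.1426 0.2788] F [ 0.8  0.3 -3.8] w 0.0369
```

View pics/s3.png

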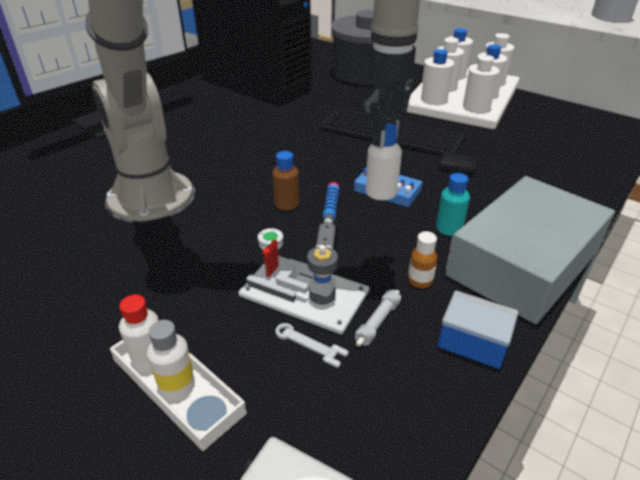

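View pics/w3.png

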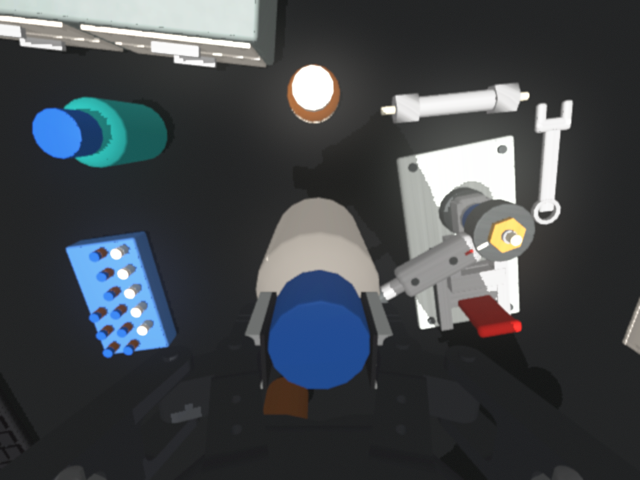

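Held upright: width 37 mm, load about 3.5 N. Next I carry it over to the tray and stop just above.

```bash
python3 - <<'E'
from h import *
M=[.5795,-.3370]
env.move_straight([.583,.143,.29],v=.15)
env.move_straight([*M,.29],v=.2,rot=Q(-.044)); st("over")
env.move_straight([*M,.135],v=.12); env.hold(.3); st("low")
cv2.imwrite("pics/s4.png",env.get_image("scene"));cv2.imwrite("pics/w4.png",env.get_image("wrist"))
crop("pics/s4.png","pics/s4c.png",90,260,200,180,4)
E
```

```text
over t 9.24 p [ 0.5798 -0.3358  0.2902] F [ 0.3  0.5 -3.4] w 0.0373
low t 10.98 p [ 0.5797 -0.337   0.1354] F [ 0.1  0.  -3.9] w 0.037
```

View pics/s4c.png

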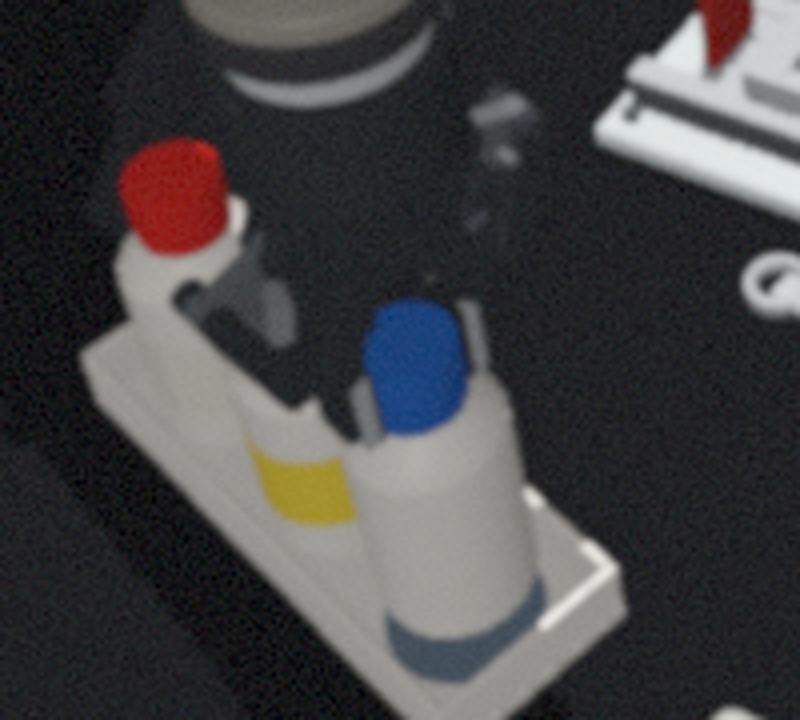

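View pics/w4.png

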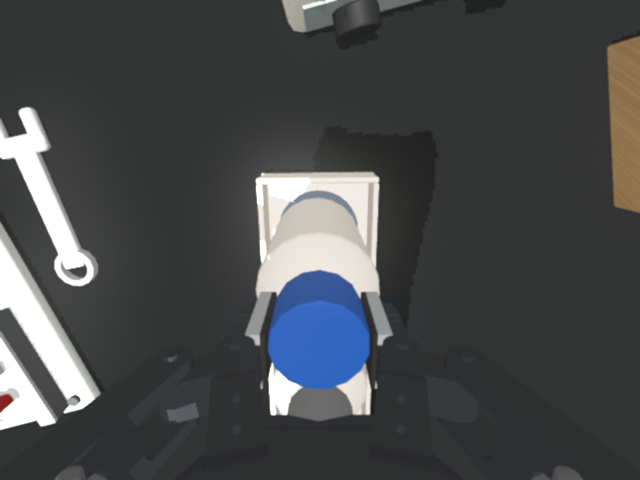

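```bash
python3 - <<'E'
from h import *
M=[.5795,-.3370]
env.move_straight([*M,.114],v=.06); f0=st("a")["ft_force"][2]
z=.114
while z>.104:
    z-=.001
    env.move_straight([*M,z],v=.02); f=env.get_obs()["ft_force"][2]
    if f-f0>1.5: break
st(f"contact z={z:.3f}")
env.hold(.2);st()
env.gripper_to(.06); st("open1")
env.gripper_to(.085); st("open")
env.move_straight([*M,.2],v=.12); st("up")
cv2.imwrite("pics/s5.png",env.get_image("scene"));cv2.imwrite("pics/t5.png",env.get_image("top"))
crop("pics/s5.png","pics/s5c.png",90,260,200,180,4)
E
```

```text
a t 11.58 p [ 0.5791 -0.3369  0.1132] F [-0.   0.2 -2.9] w 0.0369
contact z=0.106 t 13.58 p [ 0.5801 -0.337   0.1073] F [-0.9  0.6  4.7] w 0.0371
 t 13.78 p [ 0.5801 -0.337   0.1073] F [-1.7  0.4  5.5] w 0.037
open1 t 14.13 p [ 0.5793 -0.3371  0.1055] F [ 0.6 -0.1 -0.6] w 0.06
open t 14.51 p [ 0.5795 -0.337   0.106 ] F [-0.8  0.2 -0.3] w 0.0851
up t 15.44 p [ 0.5789 -0.3369  0.199 ] F [ 0.5  0.1 -0.6] w 0.0847
```

View pics/s5c.png

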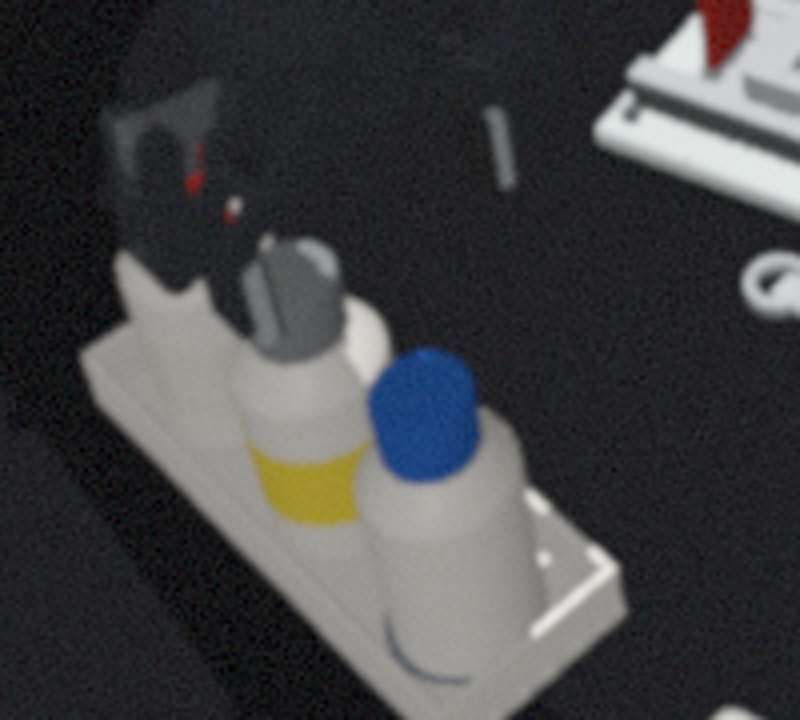

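Bottle stands upright on the mat, released. Next is the fork: shut fingers push on the red plate along the stand's x.

```bash
python3 - <<'E'
from h import *
yaw=.195; d=np.array([np.cos(yaw),np.sin(yaw)]); nut=np.array([.569,-.0256])
P=lambda s,z:[*(nut-d*s),z]
q=Q(yaw/2)
for s in (.165,.075): print(env.solve_ik(P(s,.075),q))
env.move_straight([.57,-.337,.25],v=.2)
env.gripper_to(0.0,grip_force=40)
env.movep(P(.165,.2),q); st("over")
env.move_straight(P(.165,.075),v=.15); f0=st("down")["ft_force"][:2]
env.move_straight(P(.137,.075),v=.08)
s=.135;n=0
while s>.05:
    env.move_straight(P(s,.075),v=.02)
    o=env.get_obs();f=-(np.array(o["ft_force"][:2])-f0)@d
    sa=-(np.array(o["ee_pos"][:2])-nut)@d
    if n%3==0 or f>6: print(f"cmd {s:.4f} act {sa:.4f} f {f:.1f}")
    n+=1
    if f>14: break
    s-=.002
st("end")
cv2.imwrite("pics/s6.png",env.get_image("scene"));cv2.imwrite("pics/t6.png",env.get_image("top"))
crop("pics/s6.png","pics/s6c.png",220,200,160,130,5)
E
```

```text
[ 1.01119372  0.40463167 -1.10351522  2.05428513  0.44794617  0.9467272
 -1.70716312]
[ 0.79050552  0.56165328 -1.00489907  1.84131347  0.54635468  1.04563749
 -1.8081935 ]
over t 17.96 p [ 0.4085 -0.0587  0.2007] F [ 0.2 -0.8  0.4] w 0.0002
down t 18.94 p [ 0.4081 -0.0575  0.0757] F [-0.1  0.2 -0.6] w -0.0001
cmd 0.1350 act 0.1353 f -0.4
cmd 0.1290 act 0.1288 f 0.1
cmd 0.1230 act 0.1237 f 3.6
cmd 0.1170 act 0.1168 f 2.1
cmd 0.1110 act 0.1106 f 2.1
cmd 0.1050 act 0.1047 f 1.5
cmd 0.0990 act 0.0988 f 2.7
cmd 0.0930 act 0.0927 f 1.5
cmd 0.0870 act 0.0875 f 4.0
cmd 0.0850 act 0.0875 f 9.2
cmd 0.0830 act 0.0876 f 13.5
cmd 0.0810 act 0.0876 f 16.5
end t 26.44 p [ 0.4831 -0.0426  0.0743] F [-16.5  -1.6  12.8] w -0.0002
```

View pics/s6c.png

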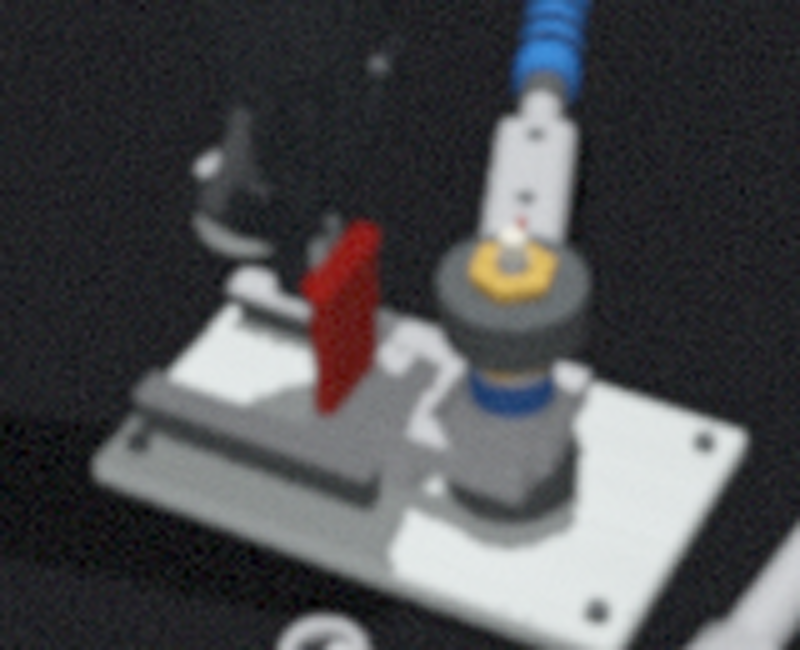

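```bash
python3 - <<'E'
from h import *
a=cv2.imread("pics/top0.png");b=cv2.imread("pics/t6.png")
c=np.hstack([x[170:300,280:390] for x in (a,b)])
cv2.imwrite("pics/t6c.png",cv2.resize(c,None,fx=3.6,fy=3.6,interpolation=cv2.INTER_CUBIC))
E
```

```text
(no output)
```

View pics/t6c.png

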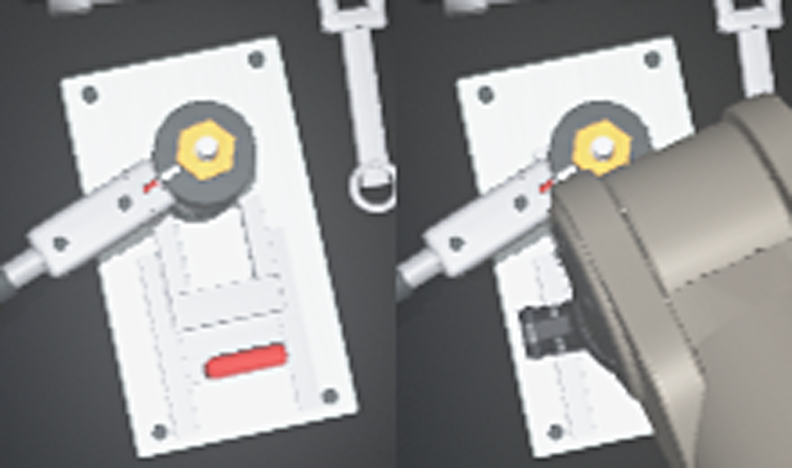

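```bash
python3 - <<'E'
from h import *
yaw=.195; d=np.array([np.cos(yaw),np.sin(yaw)]); nut=np.array([.569,-.0256])
P=lambda s,z:[*(nut-d*s),z]
for s in (.079,.077,.075):
    env.move_straight(P(s,.075),v=.02); o=env.get_obs()
    f=-np.array(o["ft_force"][:2])@d; print(s,-(np.array(o["ee_pos"][:2])-nut)@d,f,o["ft_force"])
    if f>24: break
env.move_straight(P(.089,.075),v=.05)
env.move_straight(P(.15,.078),v=.15); st("back")
env.move_straight(P(.16,.22),v=.2); st("up")
cv2.imwrite("pics/s7.png",env.get_image("scene"));cv2.imwrite("pics/w7.png",env.get_image("wrist"));cv2.imwrite("pics/t7.png",env.get_image("top"))
crop("pics/s7.png","pics/s7c.png",220,200,160,130,5)
E
```

```text
0.079 0.08765749647757684 20.61003215465822 [-20.33649349  -3.40080709  15.40768296]
0.077 0.08769561657358403 24.38924566639007 [-24.06011043  -4.05194012  19.21056272]
back t 27.99 p [ 0.4236 -0.0547  0.0786] F [ 0.9 -1.4  0.1] w 0.0003
up t 28.85 p [ 0.4116 -0.0565  0.2193] F [-0.1  0.4 -1.2] w 0.0
```

View pics/s7c.png

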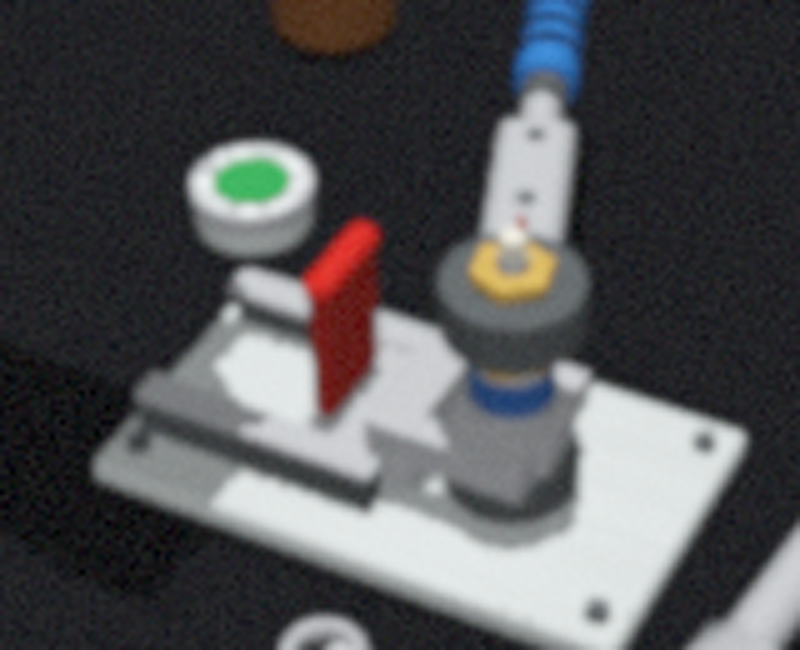

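View pics/w7.png

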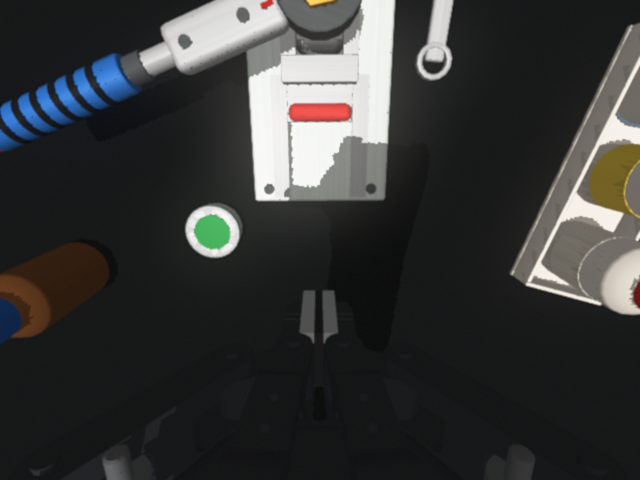

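The fork meets a rigid stop: it stays at the same place from 9 N to 24 N. Its crossbar is against the column's foot, and a prong tip shows beyond the column at (575,375) in the crop. The handle hasn't moved, so I'll push the wrench now, stepping along the arc and watching the force.

```bash
cat > wr.py <<'E'
from h import *
nut=np.array([.569,-.0256]); r=.19; c=.0235; th0=2.134; Z=.085
def hv(th): return np.array([np.cos(th),np.sin(th)]),np.array([np.sin(th),-np.cos(th)])
def pose(th,z=Z,back=0.):
    h,t=hv(th); p=nut+r*h-t*(c+back)
    return [*p,z],Q((th-np.pi/2)/2)
E
python3 - <<'E'
from wr import *
for th in np.arange(th0+.15,th0-.95,-.15):
    s=env.solve_ik(*pose(th)); print(round(th,2),None if s is None else np.round(s,2))
p,q=pose(th0+.15,.2)
env.movep(p,q); st("over")
p,q=pose(th0+.15); env.move_straight(p,v=.15); st("down")
cv2.imwrite("pics/s8.png",env.get_image("scene"));cv2.imwrite("pics/w8.png",env.get_image("wrist"))
E
```

```text
2.28 [ 0.6   0.45 -1.1   1.98  0.48  1.   -1.58]
2.13 [ 0.53  0.51 -1.09  1.91  0.53  1.04 -1.79]
1.98 [ 0.49  0.58 -1.1   1.84  0.59  1.09 -2.  ]
1.83 [ 0.43  0.63 -1.08  1.77  0.62  1.12 -2.16]
1.68 [ 0.36  0.66 -1.02  1.69  0.61  1.14 -2.28]
1.53 [ 0.31  0.69 -0.96  1.61  0.6   1.16 -2.4 ]
1.38 [ 0.27  0.72 -0.91  1.53  0.59  1.19 -2.5 ]
1.23 [ 0.23  0.75 -0.86  1.45  0.58  1.21 -2.61]
over t 29.69 p [0.4266 0.1026 0.1994] F [ 0.5  0.5 -0. ] w 0.0002
down t 30.61 p [0.4278 0.1027 0.0857] F [ 0.9 -0.2  0.1] w -0.0
```

View pics/s8.png

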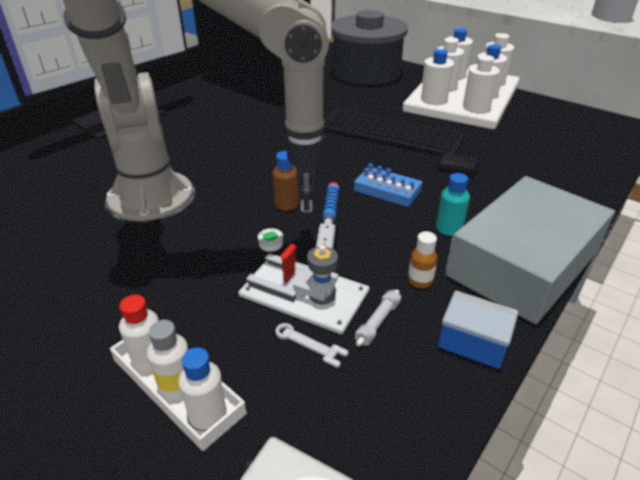

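View pics/w8.png

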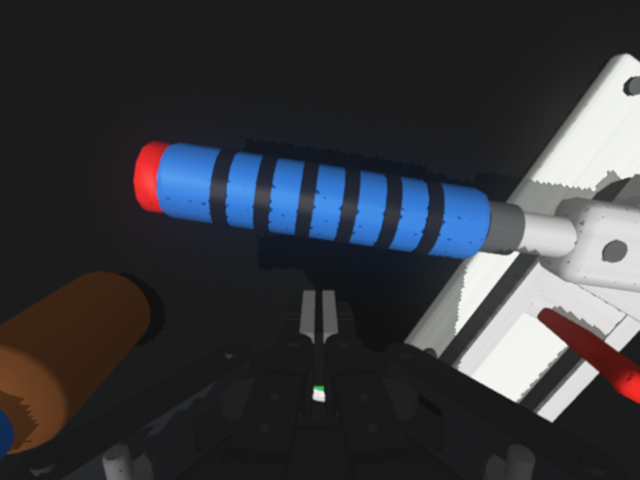

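The shut fingers sit beside the middle of the grip, as intended. Pushing.

```bash
python3 - <<'E'
from wr import *
def meas(th,f0):
    o=env.get_obs(); h,t=hv(th); f=-(np.array(o["ft_force"][:2])-f0)@t
    v=np.array(o["ee_pos"][:2])-nut
    tha=np.arctan2(v[1],v[0])-np.arctan2(c,r)  # tool centre sits at larger angle
    return f,tha,o
f0=np.array(env.get_obs()["ft_force"][:2])*0
th=th0+.04
p,q=pose(th); env.move_straight(p,v=.05,rot=q)
fm=0;why="limit";n=0;L=[]
while th>th0-.85:
    th-=.01
    p,q=pose(th); env.move_straight(p,v=.025,rot=q)
    f,tha,o=meas(th,f0);L.append(f)
    print(f"{th0-th:.2f}/{th0-tha:.3f} f{f:.1f}",end="  " if (n+1)%5 else "\n"); n+=1
    m=np.median(L[-3:]); fm=max(fm,m)
    if fm>8.0 and f<fm-3: why="click";break
    if f>15: why="hard";break
    if o["time_s"]>58: why="time";break
print(why,fm); st()
cv2.imwrite("pics/s9.png",env.get_image("scene"))
E
```

```text
-0.03/-0.031 f-0.4  -0.02/-0.020 f-0.2  -0.01/-0.009 f-0.3  -0.00/0.001 f-0.2  0.01/0.008 f1.1
0.02/0.018 f1.8  0.03/0.030 f2.6  0.04/0.041 f1.0  0.05/0.051 f1.4  0.06/0.060 f2.0
0.07/0.068 f3.7  0.08/0.074 f5.5  0.09/0.082 f6.6  0.10/0.092 f7.1  0.11/0.102 f6.3
0.12/0.111 f6.1  0.13/0.121 f6.5  0.14/0.131 f6.9  0.15/0.141 f7.3  0.16/0.151 f7.7
0.17/0.160 f8.1  0.18/0.170 f6.5  0.19/0.180 f6.8  0.20/0.190 f7.4  0.21/0.200 f6.7
0.22/0.210 f8.2  0.23/0.219 f7.4  0.24/0.229 f8.0  0.25/0.239 f6.9  0.26/0.248 f7.5
0.27/0.258 f7.6  0.28/0.268 f8.8  0.29/0.278 f8.0  0.30/0.288 f8.6  0.31/0.297 f7.4
0.32/0.307 f7.8  0.33/0.317 f9.0  0.34/0.327 f8.1  0.35/0.336 f7.6  0.36/0.346 f8.9
0.37/0.356 f8.1  0.38/0.366 f7.9  0.39/0.375 f9.3  0.40/0.385 f8.3  0.41/0.395 f9.3
0.42/0.405 f9.5  0.43/0.414 f8.3  0.44/0.424 f9.4  0.45/0.434 f8.8  0.46/0.444 f9.3
0.47/0.453 f8.8  0.48/0.463 f9.9  0.49/0.473 f9.5  0.50/0.482 f8.9  0.51/0.492 f9.7
0.52/0.502 f9.3  0.53/0.511 f9.6  0.54/0.521 f10.4  0.55/0.531 f11.1  0.56/0.541 f10.0
0.57/0.551 f10.0  0.58/0.563 f9.4  0.59/0.576 f7.0  click 10.405596079294416
 t 47.03 p [0.5478 0.1657 0.0848] F [-7.  -1.6  3.1] w -0.0001
```

The force fell from about 10.4 N to 7 N and the handle jumped forward, which looks like the break-over. The give-way is 0.12 rad, so two more 0.01 rad steps are safe to confirm it before letting go.

```bash
python3 - <<'E'
from wr import *
th=th0-.59
for i in range(3):
    th-=.01; p,q=pose(th); env.move_straight(p,v=.025,rot=q)
    o=env.get_obs();h,t=hv(th);f=-np.array(o["ft_force"][:2])@t
    v=np.array(o["ee_pos"][:2])-nut
    print(round(th0-th,2),round(th0-np.arctan2(v[1],v[0])+np.arctan2(c,r),3),round(f,1))
    if f>8 or (i>0 and f<6): break
cv2.imwrite("pics/s10.png",env.get_image("scene"));cv2.imwrite("pics/w10.png",env.get_image("wrist"))
crop("pics/s10.png","pics/s10c.png",260,160,160,130,5)
E
```

```text
0.6 0.588 7.0
0.61 0.6 6.2
0.62 0.611 5.2
```

View pics/w10.png

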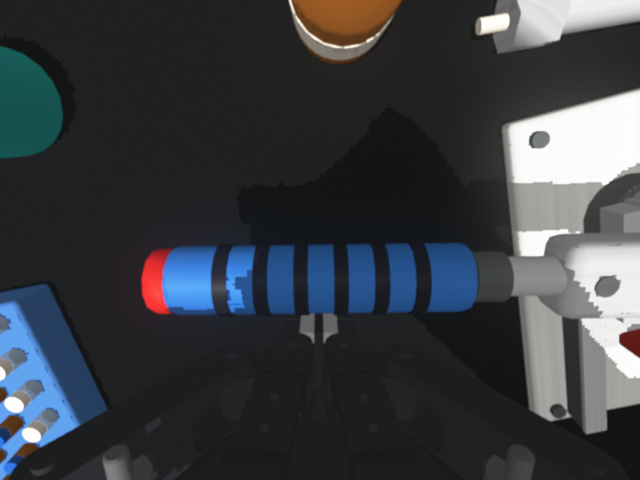

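Clicked: the force is down to 5.2 N with 0.06 rad of give-way. Letting go now.

```bash
python3 - <<'E'
from wr import *
th=th0-.62
p,q=pose(th,back=.02); env.move_straight(p,v=.08); st("off")
p,q=pose(th,back=.045); env.move_straight(p,v=.12); st("off2")
p,q=pose(th,z=.24,back=.05); env.move_straight(p,v=.18); st("up")
env.movep([.42,.0,.3],q); env.hold(.3); st("park")
for n in("scene","top"): cv2.imwrite(f"pics/{n}11.png",env.get_image(n))
E
```

```text
off t 48.33 p [0.5382 0.1674 0.0859] F [ 0.  -0.4 -0.4] w -0.0004
off2 t 48.69 p [0.5125 0.1682 0.0854] F [ 0.2  0.2 -0.3] w -0.0001
up t 49.7 p [0.506  0.1677 0.2389] F [ 0.3  0.4 -1. ] w 0.0003
park t 50.81 p [0.4202 0.0011 0.2997] F [0.2 0.2 0.6] w 0.0
```

View pics/scene11.png

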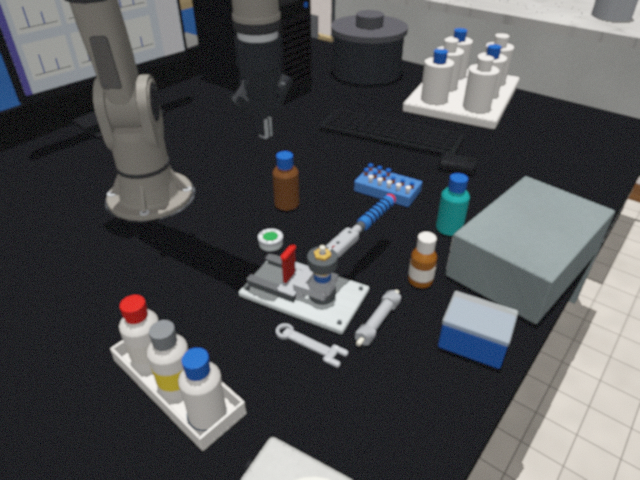

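View pics/top11.png

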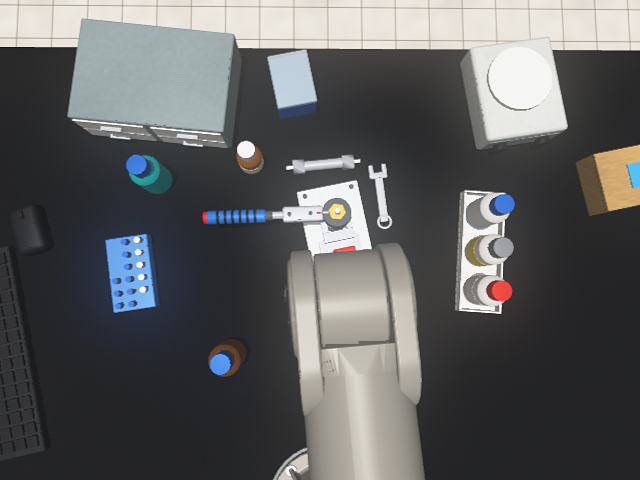

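```bash
python3 - <<'E'
from h import *
print(ray("top",502,204,.141)); print(ray("scene",196,358,.141))
env.sign_off()
E
```

```text
[ 0.57946406 -0.33131276  0.141     ]
[ 0.58418791 -0.3359021   0.141     ]
the job is handed in; nothing more can be done
```

I've done the job in the order asked and handed it in at about 51 s of robot time; `sign_off` gives no verdict.

- **Bottle:** The white, blue-capped bottle stands upright in the free place of the tray. I lowered it in about 1 mm steps until it touched, at roughly 5 N. My final position checks from the two cameras put its cap within about 6 mm of the centre of the place. They disagreed by about 5 mm in x and 5 mm in y; I read those pixels from uncropped pictures.
- **Fork:** I pushed the red plate until it stopped rigidly; it did not move between 9 and 24 N. The pictures show the crossbar against the column's foot and a prong tip past it. I could not read the fork's travel directly. I saw about 37 mm of movement, so I take it that the fork did not start fully out.
- **Wrench:** The force at the grip rose to about 10.4 N (peak 11.1 N). It then fell to 5.2 N while the handle gave way by about 0.06 rad, half of the 0.12 rad available. About half of that came in three small extra steps I took to make sure it was the click. I then let go, and the handle was free of the gripper.
- **Everything else:** In the last pictures nothing else has visibly moved and the arm is parked clear. The arm hid the tin in the last top view, so I checked it only in the scene view.

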